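# Pack the handle blocks away and turn the block in the vise

### The arm

A 6-joint arm with a two-finger parallel gripper is mounted at the origin on the work surface. World frame = base frame: x ahead of the robot, y to its left, z up, the work surface at z = 0. Lengths are in mm, angles in rad, forces in N, time in s.
With the tool pointing down it reaches from about 300 to 775 mm from the base axis. Payload 14.6 kg.
Tool frame: the origin (TCP) lies midway between the tips of the shut fingers; the grasp point (between the pads) lies env.tcp_to_grasp behind it (env.tcp_to_grasp is the distance from the TCP to the grasp point, in mm); z points along the fingers, y is the line along which they close (so a half turn about z gives the same grasp; the last joint's range is limited). The gripper opens to 94 mm and grips with 3 to 60 N. Pads are 16 mm wide; open, the fingers measure 119 mm over their backs; the gripper's body (75 mm by 177 mm) begins 78 mm behind the grasp point.
Start: joints at [1.252, 0.3, 1.521, -0, 1.321, -0.067], TCP at [137.029, 532.646, 205.446] pointing down, gripper open.
Joint ranges: [-3.03, 3.03], [-0.79, 2.21], [0.23, 2.52], [-1.04, 4.18], [0, 3.07], [-2.55, 2.55]. Speed limits (rad/s): [2.22, 2.22, 2.57, 3.14, 3.14, 3.14].

### API

Orientations are given as a rotation vector (axis times angle).
In Python, from rig import get_state, vision, job, env gives the robot as it stands.
- The arm moves only by the shell command python3 -m crank 'ROWS' [OPENING]. ROWS is JSON, a list of rows, each a list of 2 entries, a list of its own where there are three numbers: the shift along the tool's x, y, z in cm, then the turn, a rotation vector about the tool's x, y, z in units of 5 degrees (1.0 is 5 degrees). A call has 1 to 10 rows; each row is the pose to reach, as a shift and turn from the pose commanded when the call began, along the tool's axes at that moment; what a row does not reach only later rows make up. A row lasts 1/8 s, in which the tool goes at most 62.5 mm and 10.7 degrees, less where a joint would pass 70% of its speed; a pose out of reach is approached as far as the arm can. A call with a gripper value outside its range is refused whole. OPENING is the opening in per cent of the stroke, from 0 (shut) to 100 (fully open), set as the call begins (- or left out, the last holds). The fingers move at their own pace and stop on an object; the grip force is fixed at half the most. Time passes only in rows, so rows that repeat a pose let the fingers close. It gives the time, the measured TCP pose, the force, the opening and the grip force at its end, in the units of the state.
- get_state(): the state, without advancing time (a new reading comes with each control period).
- vision.camera(name): name is "scene" or "top" or "wrist"; returns the picture (384x512x3 uint8, red, green, blue); there is no depth.
- vision.camera_model(name): a dict with "K" (3x3 intrinsics, pixels), "eye" and "orientation" of the camera in the world; the wrist camera has in their place "hand_eye" (4x4, takes a point from camera to tool coordinates, whose origin is the TCP and whose axes are the flange's). Camera axes: x right, y down, z forward; pixel columns grow to the right and rows downward; lengths in mm; the calibration is good to about 2 mm. A picture is of the moment at which its call begins: read the wrist's pose just before it. camera_model takes no time and is no camera call.
- job.hand_in(): hands the job in; it is judged then, once.
The state is a dict: "t": time; "q": joint angles; "joint_velocities": joint speeds; "joint_efforts": joint torques, N m; "tcp_pos": TCP position; "tool_rot": TCP orientation; "wrist_force": force on the tool from outside, world axes, zero at the start; "moment": the same for the moment, N m; "gripper_width": finger opening in mm; "grasp_force": force on a finger pad.
Only numpy, scipy, OpenCV 4.12 (cv2) and the standard library are available. Lean on these libraries where they do the work, as an engineer would, in place of code of your own. Each camera call takes 0.05 s, during which the arm holds its last target. There are 200 camera calls.

### The job

Get the bench ready for filing the next face: first slide the lid of the wooden box open over its ridge, put every dark handle block from the bench inside, and slide the lid fully shut over the ridge again so that no filings get in. Only then draw back the jaw of the vise, turn the aluminium block a quarter turn, still upright on the vise bed, so that its blue face shows at an open side instead of facing a jaw, and slide the jaw snug against it again. Leave the pale offcut and the other things on the bench where they are.

Things in the scene. Friction and masses are not known exactly. Their poses are not given: they have to be found in the camera images.
- box: Pale wooden slide-top box fixed to the bench, 210 (its x) x 230 (its y) x 74 mm high. Origin: centre of its underside; z up. Inside: x from -91 to 95 mm, y from -105 to 105 mm, floor 8 mm above the origin, 51 mm clear below the lid. Along both sides and the back a lip stands above the lid, to z 74 mm: the sides' lips reach in to y = +-100 mm, the back's to x = 89 mm. The front wall (towards -x) is 54 mm high; the lid slides out over it, towards the box's -x.
- lid (a joint): Travel of the lid in m: 0 fully shut, 0.167 the stop when open; it grows as the lid slides to the box's -x. Between about 1 and 15 mm a rib under the lid rides over the sprung ridge on the front wall, which takes about 10 N in either direction; elsewhere it slides with 2 N and stays where it is left. Stopped on the ridge it may spring back out.
- lid_handle (a point): Middle of the top of the lid's dark handle bar, which is 16 (box x) x 70 (box y) x 30 mm high and stands on the lid's top; it moves with the lid. Shut, it lies at x = 20 mm, y = 0 of the box, 97 mm above the box's underside. The lid is 8 mm thick, 196 x 208 mm; its rear edge lies 75 mm behind (box +x of) the handle's middle, its front edge 121 mm before it.
- vise: Low slide-jaw vise fixed to the bench. Origin: centre of the underside under its bed, z up; blue base 90 (x) x 205 (y, from -112 to 93) x 20 mm high, its flat top is the bed, 20 mm above the origin. The fixed jaw is at +y: its face at y = 65 mm looks to -y. Both jaws are 84 mm wide (x from -42 to 42) and reach 57 mm above the origin. Sides +x and -x are open.
- jaw (a joint): Travel of the sliding jaw in m, growing as it opens to the vise's -y. Its face is at y = 24.5 mm - travel, so the gap between the jaws is 40.5 mm + travel; from 0 to 0.040. It slides with about 6 N and stays where it is left. 0 at the start.
- jaw_handle (a point): Middle of the top of the sliding jaw's red upright handle plate, 50 (vise x) x 14 (vise y) mm, which stands up to 90.5 mm above the vise's origin, with 49 mm of it free above the jaw's carriage; it moves with the jaw. It lies 65 mm behind (-y of) the jaw's face.
- block: Upright aluminium block, 56 (its x) x 40 (its y) x 70 mm high (z), 0.4 kg. Origin: centre of its underside. Its +y face (56 x 70 mm) is dyed blue, with a blue strip along that edge of the top. At the start it stands on the vise bed between the jaws, 40 mm across them, its y axis along the vise's y (blue towards the fixed jaw).
- h1: Dark wood handle block, 90 (its x) x 28 (its y) x 24 mm (z), 60 g. Origin: centre of the underside as it lies at the start. It lies on the bench; two to four of the four are there (None if absent).
- h2: Dark wood handle block, 90 (its x) x 28 (its y) x 24 mm (z), 60 g. Origin: centre of the underside as it lies at the start. It lies on the bench; two to four of the four are there (None if absent).
- h3: Dark wood handle block, 90 (its x) x 28 (its y) x 24 mm (z), 60 g. Origin: centre of the underside as it lies at the start. It lies on the bench; two to four of the four are there (None if absent).
- h4: Dark wood handle block, 90 (its x) x 28 (its y) x 24 mm (z), 60 g. Origin: centre of the underside as it lies at the start. It lies on the bench; two to four of the four are there (None if absent).
- offcut: Pale offcut 100 (its x) x 34 x 20 mm, origin centre of the underside, lying among the handle blocks; leave it.
- wrench: Steel wrench lying by the far edge; leave it.
- file: Hand file with a red handle lying by the far edge, 300 mm long; leave it.
- oil: Green can, 52 mm across, 120 mm high, left; leave it.
- mug: Blue mug, 80 mm across, 90 mm high, at the far left; leave it.
- driver: Screwdriver lying at the near right; leave it.
- clamp: Red and black bar clamp lying at the far right, 160 x 80 x 18 mm; leave it.
Not all that is in view belongs to the job. Of the things like the block, leave any that is pink or turquoise; of the rest the larger one is meant.

How it is judged (in metres and radians):
On the way, in this order (a step that is already met when the one before it is completed fails the run):
1. the lid is slid open past the ridge (value of joint lid above 0.1 m), for 0.2 s.
2. every handle block is in the box (x of h1 in the frame of box between -0.091 and 0.095 m and y of h1 in the frame of box between -0.105 and 0.105 m and z of h1 in the frame of box between 0 and 0.052 m and x of h2 in the frame of box between -0.091 and 0.095 m and y of h2 in the frame of box between -0.105 and 0.105 m and z of h2 in the frame of box between 0 and 0.052 m and x of h3 in the frame of box between -0.091 and 0.095 m and y of h3 in the frame of box between -0.105 and 0.105 m and z of h3 in the frame of box between 0 and 0.052 m and x of h4 in the frame of box between -0.091 and 0.095 m and y of h4 in the frame of box between -0.105 and 0.105 m and z of h4 in the frame of box between 0 and 0.052 m), for 0.2 s.
3. the lid is fully shut over the ridge with the blocks inside (all of step 2 and value of joint lid below 0.003 m), for 0.2 s.
4. the vise jaw is drawn back from the block (value of joint jaw above 0.006 m), for 0.2 s.
5. the block stands on the vise bed turned a quarter turn, the jaw snug against it (angle between the y axis of block and the x axis of vise, either way round below 0.1 rad and angle between block's own z axis and vertical below 0.08 rad and z of block in the frame of vise between 0.015 and 0.025 m and x of block in the frame of vise between -0.018 and 0.018 m and y of block in the frame of vise between 0.031 and 0.041 m and value of joint jaw between 0.012 and 0.0185 m), for 0.3 s.
At the end, for the whole second after the job is handed in: Handle blocks at rest in the box, lid within 3 mm of shut; aluminium block upright on the vise bed within 18 mm of the jaws' middle, blue face within 6 degrees of facing an open side, sliding jaw within 2.5 mm of snug against it (all of step 3 and all of step 5 and linear speed of each of h1, h2, h3, h4, block below 0.03 m/s); the robot touches nothing.
It fails at once if a bystander (offcut, wrench, file, can, mug, screwdriver, clamp) is moved more than 5 cm (distance of any of offcut, wrench, file, oil, mug, driver, clamp from where it was at the start of the episode above 0.05 m).
It fails at once if the mug or the can is tipped over (angle between any of mug, oil's own z axis and vertical above 0.6 rad).
Of h1, h2, h3, h4 only 2 to 4 are there at a start; the rules pass over those that are not, and their reading is None.
At some moment in a run one of h1, h2, h3, h4 may be knocked a few centimetres aside while the robot is not near it.
It also fails if it takes over 210 s, if anything falls off the work surface, if the arm or the gripper's body presses on something with over 40 N, if the wrist force passes 120 N, or if a joint passes its speed limit or range.

## Working session

There is one attempt and no reset: what is moved stays moved. The work goes in short steps, Python scripts to look and compute and a shell command to move; the robot and the scene stay as the last step left them, time stands still between calls to the robot, and variables do not carry over. Pictures are saved under pics/ and viewed, at most 16 in all, crops included, and the job is handed in when it is done.

```bash
ls; mkdir -p pics; python3 - <<'E'
from rig import get_state, vision, job, env
import cv2
print(get_state(), env.tcp_to_grasp)
for n in ("scene","top"):
    im=vision.camera(n); cv2.imwrite(f"pics/{n}0.png",im[:,:,::-1])
    cv2.imwrite(f"pics/{n}0b.png",cv2.resize(im[:,:,::-1],(800,600),interpolation=cv2.INTER_CUBIC))
    print(n,vision.camera_model(n))
print(vision.camera_model("wrist"))
E
```

```text
pics
{'t': 0.0, 'q': array([ 1.25238544e+00,  3.00429290e-01,  1.52155140e+00, -5.83359286e-06,
        1.32068267e+00, -6.65990017e-02]), 'joint_velocities': array([-0.00067534, -0.00134075, -0.00050228, -0.00101104, -0.00057515,
       -0.00374507]), 'joint_efforts': array([-1.27234311e-03, -5.31802154e+01, -3.52727008e+01,  7.08389143e-02,
        2.42983026e-02, -7.53732411e-05]), 'tcp_pos': array([136.96430041, 532.41982203, 204.92181583]), 'tool_rot': array([-3.94473628e-01, -3.11652692e+00,  1.65238038e-03]), 'wrist_force': array([ 0.00124384,  0.46033097, -0.16652792]), 'moment': array([-0.00333745,  0.0417814 , -0.00830069]), 'grasp_force': 0.0, 'gripper_width': 93.85218907875601} 18.8
scene {'K': array([[362.95216363,   0.        , 251.17475624],
       [  0.        , 362.95216363, 191.73970181],
       [  0.        ,   0.        ,   1.        ]]), 'eye': array([1460.11186959, -343.56320173,  920.98696827]), 'orientation': array([-1.93269894, -1.37543412,  0.61261304])}
top {'K': array([[413.70769597,   0.        , 250.61151917],
       [  0.        , 413.70769597, 186.47963874],
       [  0.        ,   0.        ,   1.        ]]), 'eye': array([ 509.0219719 ,  -10.95135317, 1331.10038201]), 'orientation': array([-2.24553195,  2.17575895, -0.07238357])}
{'K': array([[338.13763163,   0.        , 255.92642171],
       [  0.        , 338.13763163, 193.07247126],
       [  0.        ,   0.        ,   1.        ]]), 'hand_eye': array([[ 1.30115465e-04, -9.72506542e-01, -2.32875523e-01,
         6.73110515e+01],
       [ 9.99998683e-01, -2.50211716e-04,  1.60363708e-03,
         2.38216368e-01],
       [-1.61781574e-03, -2.32875425e-01,  9.72505228e-01,
        -1.79007046e+02],
       [ 0.00000000e+00,  0.00000000e+00,  0.00000000e+00,
         1.00000000e+00]])}
```

View pics/top0b.png

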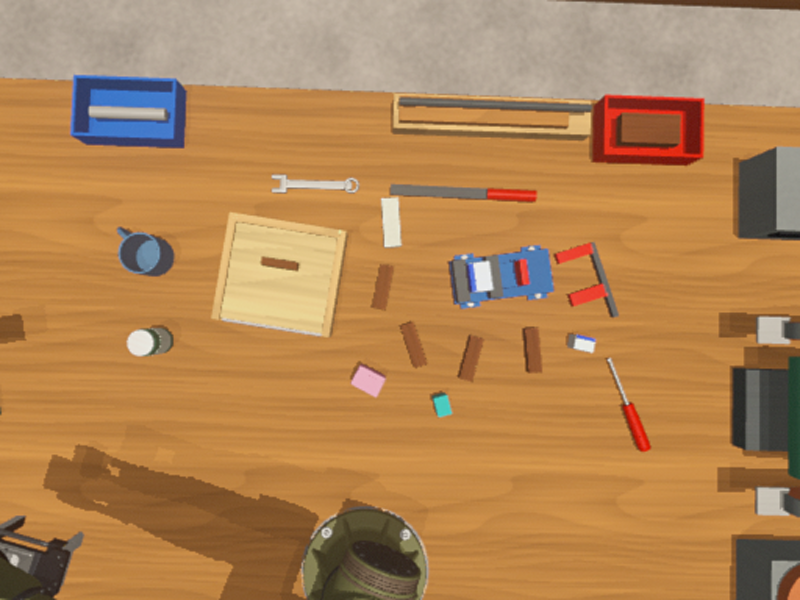

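View pics/scene0b.png

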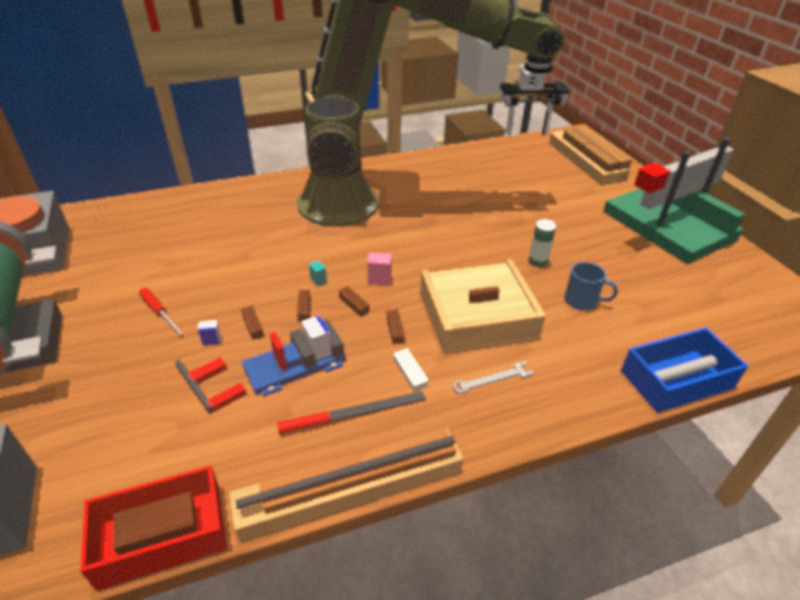

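The top view shows the box at about (280,275), four dark blocks at (382,287), (414,344), (470,358), (533,350), the vise around (500,277) with the block at (482,277), and the offcut at (391,222). Two decoys (pink, turquoise) and a smaller blue/white one at (582,343) are also in view. I'll enlarge it and fit rectangles.

```bash
cat > h.py <<'E'
import numpy as np, cv2
from scipy.spatial.transform import Rotation as R
from rig import get_state, vision, env
def cam(name,state=None):
    m=vision.camera_model(name)
    if name=="wrist":
        T=np.eye(4);T[:3,:3]=R.from_rotvec(state["tool_rot"]).as_matrix();T[:3,3]=state["tcp_pos"]
        T=T@np.array(m["hand_eye"]); return m["K"],T[:3,:3],T[:3,3]
    return m["K"],R.from_rotvec(m["orientation"]).as_matrix(),m["eye"]
def pt(c,uv,z):
    K,Rm,e=c; d=Rm@np.linalg.solve(K,np.array([uv[0],uv[1],1.]));return e+d*(z-e[2])/d[2]
def proj(c,P):
    K,Rm,e=c; p=K@(Rm.T@(np.array(P)-e)); return p[:2]/p[2]
def need(x,y,z,yaw):
    """tool shift (cm) and turn about tool z (units of 5deg) to reach TCP x,y,z with closing line at yaw(deg, mod 180)"""
    s=get_state();Rm=R.from_rotvec(s["tool_rot"]).as_matrix()
    sh=Rm.T@(np.array([x,y,z])-s["tcp_pos"])/10
    cy=np.degrees(np.arctan2(Rm[1,1],Rm[0,1]))
    d=(cy-yaw+90)%180-90   # tool z points down: +turn about tool z lowers world yaw
    print("shift cm",np.round(sh,2),"turn z units",round(d/5,2),"j6",round(s["q"][5],2),"tilt",np.round(Rm[:,2],3))
E
python3 - <<'E'
from h import *
im=cv2.imread("pics/top0.png"); c=cam("top")
b=cv2.resize(im[125:300,130:396],None,fx=3,fy=3,interpolation=cv2.INTER_CUBIC);cv2.imwrite("pics/top_crop.png",b)
h=cv2.cvtColor(im,cv2.COLOR_BGR2HSV).astype(int)
m=((im[:,:,2]<140)&(h[:,:,1]>100)&(h[:,:,0]<15)&(im[:,:,2]>60)).astype(np.uint8)
m[:155]=0;m[250:]=0;m[:,:150]=0;m[:,370:]=0
n,l,st,ce=cv2.connectedComponentsWithStats(m)
for i in range(1,n):
    if st[i,4]<40: continue
    pts=np.argwhere(l==i)[:,::-1]
    z=97 if ce[i][0]<200 else 24
    w=np.array([pt(c,p,z)[:2] for p in pts]).astype(np.float32)
    r=cv2.minAreaRect(w);e=np.linalg.eigh(np.cov(w.T))[1][:,1]
    print(np.round(ce[i],1),st[i,4],"world mean",w.mean(0).round(1),"rect",np.round(r[0],1),np.round(r[1],1),"long axis deg",round(np.degrees(np.arctan2(e[1],e[0]))%180,1))
E
```

```text
[336.5 222.3] 84 world mean [ 460.5 -315.5] rect [ 459.  -315.6] [22.  89.2] long axis deg 3.7
[296.8 228.2] 59 world mean [ 438.2 -189.8] rect [ 440.2 -190. ] [ 7.7 87.9] long axis deg 166.7
```

View pics/top_crop.png

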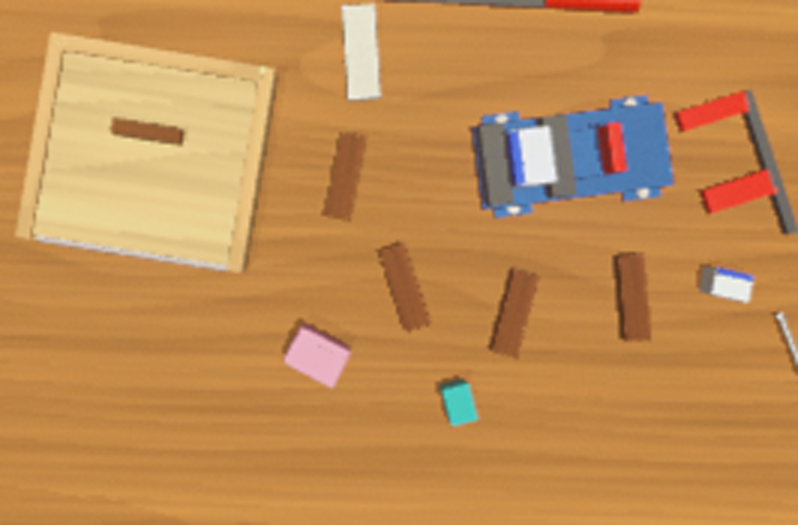

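The crop shows four dark blocks (centres ~ (345,176), (404,286), (514,312), (632,297)). The box's front, without a lip, faces the robot, and the block's blue strip faces the fixed jaw on the left at (515,158).

```bash
python3 - <<'E'
from h import *
c=cam("top")
def P(cx,cy,z): return pt(c,((cx+.5)/3-.5+130,(cy+.5)/3-.5+125),z)[:2]
def quad(n,q,z):
    w=np.array([P(*p,z) for p in q]); 
    L=[np.linalg.norm(w[i]-w[(i+1)%4]).round(1) for i in range(4)]
    e=(w[2]+w[3]-w[0]-w[1]); print(n,w.mean(0).round(1),"sides",L,"axis(top->bottom) deg",round(np.degrees(np.arctan2(e[1],e[0]))%180,1)); return w
quad("A",[(342,134),(366,136),(348,220),(323,215)],24)
quad("B",[(379,250),(402,242),(430,323),(407,330)],24)
quad("C",[(512,268),(538,275),(516,357),(490,350)],24)
quad("D",[(614,255),(641,252),(651,338),(624,341)],24)
w=quad("box",[(52,33),(275,66),(243,271),(17,237)],74); print(w)
quad("lidh",[(111,118),(183,130),(181,145),(111,133)],97)
quad("block",[(510,132),(549,126),(557,183),(518,187)],90)
quad("jawh",[(601,124),(621,122),(626,170),(608,172)],90.5)
quad("fixjaw",[(478,125),(503,122),(514,207),(489,210)],57)
quad("offcut",[(342,5),(374,4),(381,98),(348,100)],20)
E
```

```text
A [574.4 -20.5] sides [np.float64(25.4), np.float64(90.7), np.float64(26.8), np.float64(87.8)] axis(top->bottom) deg 169.2
B [460.7 -87. ] sides [np.float64(25.7), np.float64(89.9), np.float64(25.3), np.float64(88.9)] axis(top->bottom) deg 20.9
C [ 436.6 -203.2] sides [np.float64(28.4), np.float64(89.2), np.float64(28.4), np.float64(89.2)] axis(top->bottom) deg 166.4
D [ 457.2 -328.2] sides [np.float64(28.9), np.float64(91.1), np.float64(28.8), np.float64(91.0)] axis(top->bottom) deg 7.9
box [590.6 180.5] sides [np.float64(228.1), np.float64(210.3), np.float64(229.6), np.float64(209.1)] axis(top->bottom) deg 172.9
[[707.58193643 280.92677085]
 [681.73881733  54.24819847]
 [472.91250904  79.39090402]
 [500.11283586 307.32420464]]
lidh [608.9 178.2] sides [np.float64(72.3), np.float64(15.1), np.float64(70.3), np.float64(14.9)] axis(top->bottom) deg 178.4
block [ 596.6 -209.1] sides [np.float64(39.9), np.float64(57.9), np.float64(39.5), np.float64(55.9)] axis(top->bottom) deg 9.6
jawh [ 609.3 -290. ] sides [np.float64(20.4), np.float64(48.7), np.float64(18.3), np.float64(48.9)] axis(top->bottom) deg 8.4
fixjaw [ 588.4 -175.8] sides [np.float64(26.1), np.float64(88.5), np.float64(26.0), np.float64(88.4)] axis(top->bottom) deg 8.9
offcut [707.6 -33.9] sides [np.float64(34.1), np.float64(100.7), np.float64(35.1), np.float64(101.6)] axis(top->bottom) deg 5.7
```

```bash
python3 - <<'E'
from h import *
need(610,178,180,-7)
E
```

```text
shift cm [-54.64 -22.54   2.51] turn z units 16.51 j6 -0.07 tilt [-0.    -0.001 -1.   ]
```

```bash
python3 -m crank '[[[-6,-2.5,0],[0,0,2]],[[-12,-5,0],[0,0,4]],[[-18,-7.5,0],[0,0,6]],[[-24,-10,0],[0,0,8]],[[-30,-12.5,0],[0,0,10]],[[-36,-15,0],[0,0,12]],[[-42,-17.5,0],[0,0,14]],[[-48,-20,1],[0,0,16.5]],[[-54,-22.5,2],[0,0,16.5]],[[-54.6,-22.5,2.5],[0,0,16.5]]]' 50; python3 -m crank '[[[0,0,0],[0,0,0]],[[0,0,0],[0,0,0]]]'; python3 - <<'E'
from h import *
need(610,178,180,-7)
s=get_state();im=vision.camera("wrist")
cv2.imwrite("pics/w1.png",cv2.resize(im[:,:,::-1],(800,600),interpolation=cv2.INTER_CUBIC))
np.save("w1.npy",np.r_[s["tcp_pos"],s["tool_rot"]])
E
```

```text
t: 1.35
tcp_pos: [611.4, 176.2, 179.3]
tool_rot: [-2.354, -2.08, 0.002]
wrist_force: [-0.9, 1.0, 0.9]
gripper_width: 47.1
grasp_force: 0.0
t: 1.6
tcp_pos: [609.1, 179.3, 180.5]
tool_rot: [-2.351, -2.084, 0.0]
wrist_force: [-0.3, 0.1, 0.3]
gripper_width: 46.9
grasp_force: 0.0
shift cm [-0.12  0.1   0.05] turn z units 0.02 j6 0.35 tilt [-0.  0. -1.]
```

View pics/w1.png

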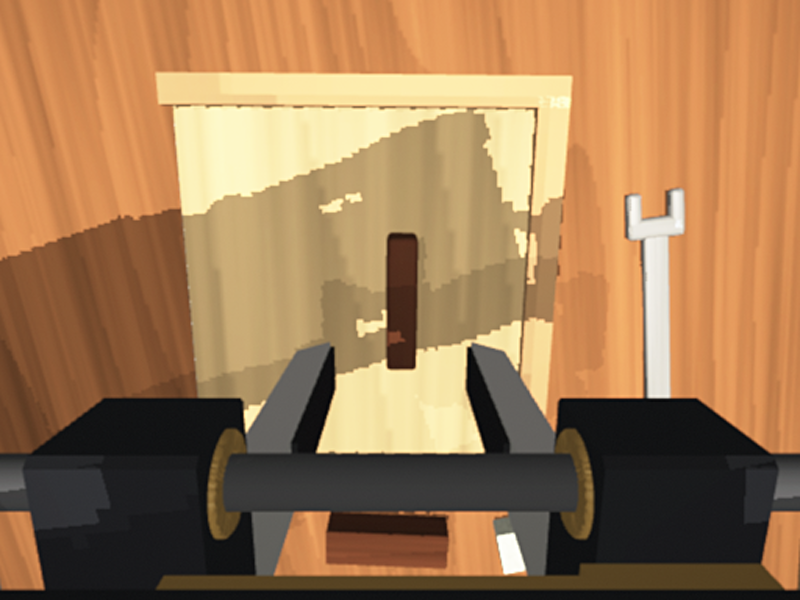

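The wrist view shows the bar at (402,300), centred between the fingers and aligned with them. Going down and gripping.

```bash
python3 -m crank '[[[0,0,5],[0,0,0]],[[0,0,9],[0,0,0]],[[0,0,10.8],[0,0,0]],[[0,0,10.8],[0,0,0]]]'; python3 -m crank '[[[0,0,0],[0,0,0]],[[0,0,0],[0,0,0]],[[0,0,0],[0,0,0]],[[0,0,0],[0,0,0]]]' 0; python3 -c "
from h import *
need(610-167*.9923,178+167*.122,71,-7)"
```

```text
t: 2.15
tcp_pos: [609.4, 179.2, 72.5]
tool_rot: [-2.351, -2.084, 0.001]
wrist_force: [0.6, 1.4, 0.8]
gripper_width: 46.9
grasp_force: 0.0
t: 2.65
tcp_pos: [609.7, 178.8, 73.0]
tool_rot: [-2.352, -2.083, -0.0]
wrist_force: [-3.9, -0.3, 5.1]
gripper_width: 15.7
grasp_force: 30.0
shift cm [ -0.05 -16.65   0.2 ] turn z units 0.01 j6 0.35 tilt [-0.  0. -1.]
```

```bash
python3 -m crank '[[[0,-1.5,0],[0,0,0]],[[0,-3.5,0],[0,0,0]],[[0,-6,0],[0,0,0]],[[0,-8.5,0],[0,0,0]],[[0,-11,0],[0,0,0]],[[0,-13,0],[0,0,0]],[[0,-15,0],[0,0,0]],[[0,-16.2,0],[0,0,0]],[[0,-16.3,0],[0,0,0]],[[0,-16.3,0],[0,0,0]]]'; python3 -m crank '[[[0,0,0],[0,0,0]],[[0,0,0],[0,0,0]],[[0,0,0],[0,0,0]]]' 50;  python3 -m crank '[[[0,0,-5],[0,0,0]],[[0,0,-11],[0,0,0]],[[0,0,-12],[0,0,0]],[[0,0,-12],[0,0,0]]]'; python3 -c "
from h import *
need(470,100,120,79.2);need(574.4,-20.5,120,79.2)"
```

```text
t: 3.9
tcp_pos: [448.1, 199.6, 73.0]
tool_rot: [-2.351, -2.082, -0.004]
wrist_force: [-0.5, 11.3, -0.5]
gripper_width: 15.8
grasp_force: 30.0
t: 4.28
tcp_pos: [448.0, 198.2, 72.5]
tool_rot: [2.352, 2.083, -0.0]
wrist_force: [-0.1, 0.7, -0.6]
gripper_width: 42.4
grasp_force: 0.0
t: 4.78
tcp_pos: [447.9, 198.3, 192.2]
tool_rot: [2.352, 2.083, 0.001]
wrist_force: [-0.2, 0.1, -0.2]
gripper_width: 47.0
grasp_force: 0.0
shift cm [-9.49  3.37  7.22] turn z units -17.23 j6 0.46 tilt [ 0.  0. -1.]
shift cm [-20.19  15.19   7.23] turn z units -17.23 j6 0.46 tilt [ 0.  0. -1.]
```

```bash
python3 -m crank '[[[-5,3.8,0],[0,0,-2]],[[-10,7.6,0],[0,0,-4]],[[-15,11.4,0],[0,0,-6]],[[-20.2,15.2,0],[0,0,-8]],[[-20.2,15.2,0],[0,0,-10]],[[-20.2,15.2,2],[0,0,-12]],[[-20.2,15.2,4],[0,0,-14]],[[-20.2,15.2,6],[0,0,-16]],[[-20.2,15.2,6],[0,0,-17.2]],[[-20.2,15.2,6],[0,0,-17.2]]]'; python3 - <<'E'
from h import *
need(574.4,-20.5,4,79.2)
s=get_state();im=vision.camera("wrist");im2=vision.camera("top")
a=cv2.resize(im[:,:,::-1],(400,300),interpolation=cv2.INTER_AREA)
t=cv2.resize(im2[110:278,130:382,::-1],(800,533),interpolation=cv2.INTER_CUBIC)
cv2.imwrite("pics/w2.png",cv2.resize(im[:,:,::-1],(800,600)));cv2.imwrite("pics/t2.png",t)
K=cam("wrist",s)
for P in [(574.4,-20.5,24),(574+44,-28,24),(530,-12,24)]: print(proj(K,P)*800/512)
E
```

```text
t: 6.02
tcp_pos: [573.7, -20.5, 130.4]
tool_rot: [-0.3, -3.124, 0.0]
wrist_force: [0.6, -0.0, -0.6]
gripper_width: 46.9
grasp_force: 0.0
shift cm [-1.100e-01  1.000e-02  1.264e+01] turn z units -0.03 j6 -1.48 tilt [-0.003  0.    -1.   ]
[398.81990144 301.61453505]
[400.47499946 376.5189934 ]
[398.59210048 219.49524424]
```

View pics/t2.png

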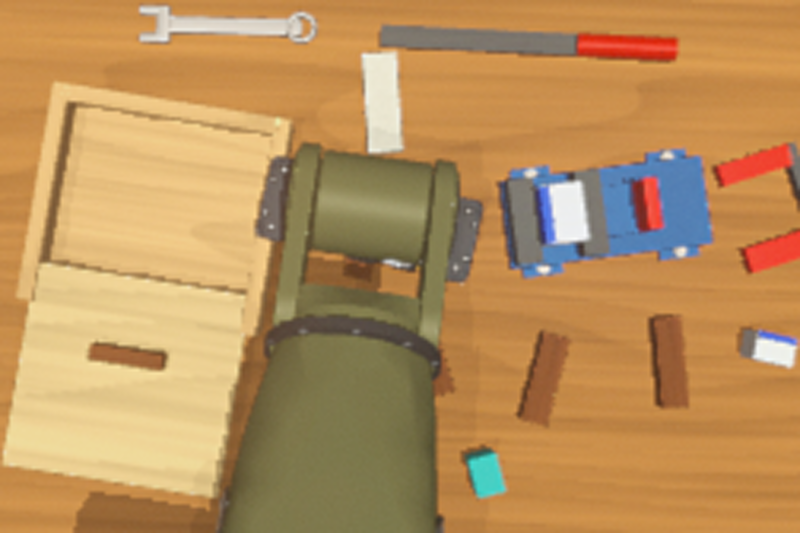

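View pics/w2.png

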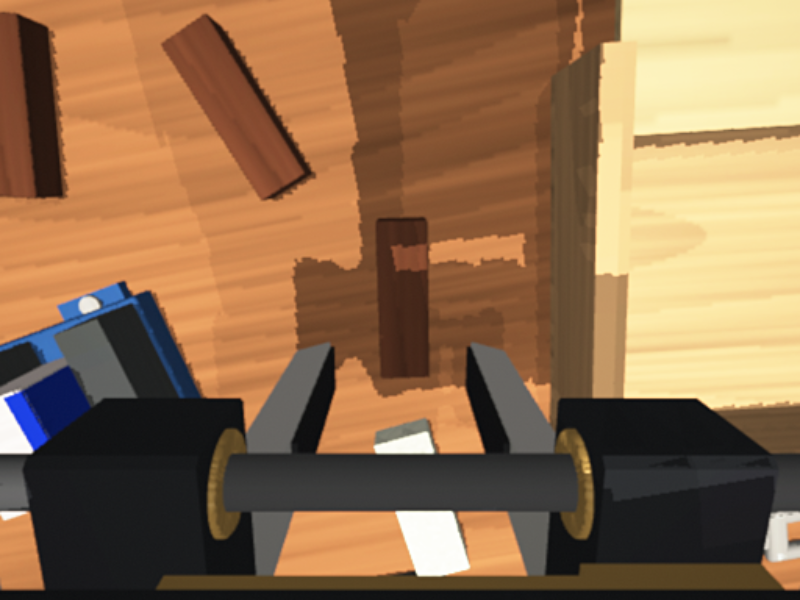

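The top view shows the lid wide open and the blocks still in place. In the wrist view block A lies at (403,298), between the fingers and aligned with them. Grasping it.

```bash
cat >> h.py <<'E'
def box(x,y,z):
    a=np.radians(-7); return (590.6+x*np.cos(a)-y*np.sin(a),180.5+x*np.sin(a)+y*np.cos(a),z)
E
python3 -m crank '[[[0,0,6],[0,0,0]],[[0,0,11],[0,0,0]],[[0,0,12.6],[0,0,0]],[[0,0,12.6],[0,0,0]]]'; python3 -m crank '[[[0,0,0],[0,0,0]],[[0,0,0],[0,0,0]],[[0,0,0],[0,0,0]],[[0,0,0],[0,0,0]]]' 0; python3 -m crank '[[[0,0,-5],[0,0,0]],[[0,0,-11],[0,0,0]],[[0,0,-12.5],[0,0,0]],[[0,0,-12.5],[0,0,0]]]'; python3 -c "
from h import *
need(*box(50,50,130),-7)"
```

```text
t: 6.62
tcp_pos: [574.5, -20.5, 6.6]
tool_rot: [-0.3, -3.127, -0.0]
wrist_force: [-0.1, -0.4, 1.0]
gripper_width: 47.2
grasp_force: 0.0
t: 7.12
tcp_pos: [575.3, -20.5, 7.9]
tool_rot: [0.299, 3.125, -0.0]
wrist_force: [-1.2, -0.2, 8.4]
gripper_width: 28.1
grasp_force: 30.0
t: 7.62
tcp_pos: [574.7, -20.5, 132.1]
tool_rot: [0.299, 3.126, 0.0]
wrist_force: [-0.5, -0.2, -2.0]
gripper_width: 28.2
grasp_force: 29.9
shift cm [-2.4  25.37  0.22] turn z units 17.21 j6 -1.48 tilt [ 0.002 -0.    -1.   ]
```

```bash
python3 -m crank '[[[-0.5,5,0],[0,0,2]],[[-1,10,0],[0,0,4]],[[-1.5,15,0],[0,0,6]],[[-2,20,0],[0,0,8]],[[-2.4,25.4,0],[0,0,10]],[[-2.4,25.4,0],[0,0,12]],[[-2.4,25.4,0],[0,0,14]],[[-2.4,25.4,0],[0,0,16]],[[-2.4,25.4,0],[0,0,17.2]],[[-2.4,25.4,0],[0,0,17.2]]]';python3 -m crank '[[[0,0,0],[0,0,0]],[[0,0,0],[0,0,0]]]';python3 -c "
from h import *
need(*box(50,50,21),-7)"
```

```text
t: 8.88
tcp_pos: [645.5, 224.1, 129.1]
tool_rot: [-2.35, -2.083, 0.004]
wrist_force: [-0.6, 0.6, -1.0]
gripper_width: 27.8
grasp_force: 29.9
t: 9.12
tcp_pos: [646.1, 224.3, 131.0]
tool_rot: [-2.35, -2.085, 0.001]
wrist_force: [0.6, 0.3, -1.7]
gripper_width: 27.5
grasp_force: 29.9
shift cm [-0.03  0.03 11.  ] turn z units 0.03 j6 0.4 tilt [-0.001 -0.    -1.   ]
```

```bash
python3 -m crank '[[[0,0,4],[0,0,0]],[[0,0,8],[0,0,0]],[[0,0,11],[0,0,0]],[[0,0,11],[0,0,0]],[[0,0,11],[0,0,0]]]';python3 -m crank '[[[0,0,0],[0,0,0]],[[0,0,0],[0,0,0]],[[0,0,0],[0,0,0]]]' 44;python3 -m crank '[[[0,0,-5],[0,0,0]],[[0,0,-11],[0,0,0]],[[0,0,-13],[0,0,0]],[[0,0,-13],[0,0,0]]]';python3 -c "
from h import *
need(460.7,-87,150,110.9)"
```

```text
t: 9.75
tcp_pos: [646.8, 224.5, 23.0]
tool_rot: [2.351, 2.083, 0.002]
wrist_force: [1.0, -0.2, 0.5]
gripper_width: 27.8
grasp_force: 30.0
t: 10.12
tcp_pos: [646.4, 224.4, 22.0]
tool_rot: [2.351, 2.083, 0.001]
wrist_force: [0.0, 0.5, -0.1]
gripper_width: 41.2
grasp_force: 0.0
t: 10.62
tcp_pos: [646.5, 224.5, 152.4]
tool_rot: [2.351, 2.083, 0.003]
wrist_force: [-0.3, 0.3, -1.1]
gripper_width: 41.6
grasp_force: 0.0
shift cm [-33.16 -14.69   0.19] turn z units 12.43 j6 0.4 tilt [ 0.002  0.001 -1.   ]
```

```bash
python3 -m crank '[[[-5,-2.2,0],[0,0,2]],[[-10,-4.4,0],[0,0,4]],[[-15,-6.6,0],[0,0,6]],[[-20,-8.8,0],[0,0,8]],[[-25,-11,0],[0,0,10]],[[-30,-13.3,0],[0,0,12]],[[-33.2,-14.7,0],[0,0,12.4]],[[-33.2,-14.7,2],[0,0,12.4]],[[-33.2,-14.7,2],[0,0,12.4]],[[-33.2,-14.7,2],[0,0,12.4]]]';python3 - <<'E'
from h import *
need(460.7,-87,8,110.9)
s=get_state();im=vision.camera("wrist")
cv2.imwrite("pics/w3.png",cv2.resize(im[:,:,::-1],(800,600)))
print(proj(cam("wrist",s),(460.7,-87,24))*800/512)
E
```

```text
t: 11.88
tcp_pos: [460.1, -87.1, 131.0]
tool_rot: [-3.088, -0.575, 0.002]
wrist_force: [0.7, 0.1, 0.6]
gripper_width: 41.3
grasp_force: 0.0
shift cm [ 0.07  0.02 12.3 ] turn z units 0.04 j6 0.94 tilt [-0.001  0.    -1.   ]
[401.38343224 298.58806191]
```

View pics/w3.png

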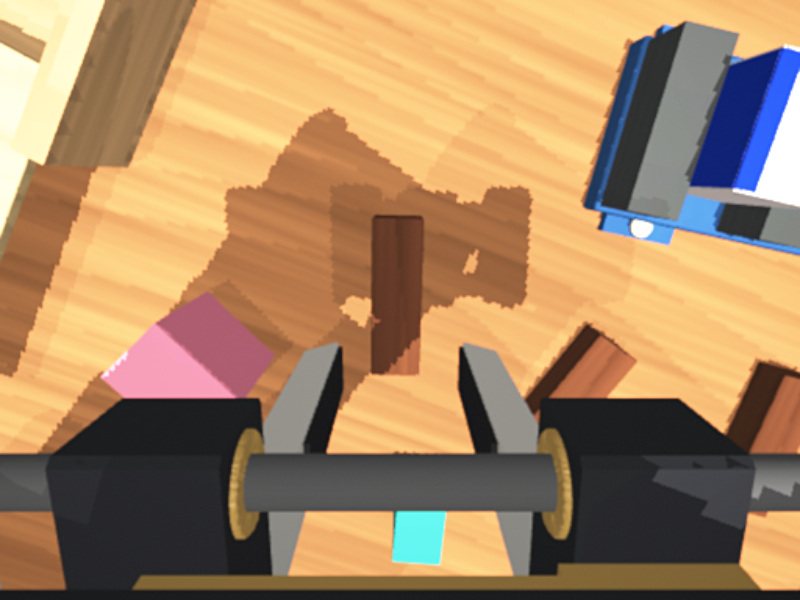

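Block B lies at (397,296), centred and aligned. Grasping it.

```bash
python3 -m crank '[[[0,0,6],[0,0,0]],[[0,0,11],[0,0,0]],[[0,0,12.4],[0,0,0]],[[0,0,12.4],[0,0,0]]]'; python3 -m crank '[[[0,0,0],[0,0,0]],[[0,0,0],[0,0,0]],[[0,0,0],[0,0,0]],[[0,0,0],[0,0,0]]]' 0; python3 -m crank '[[[0,0,-5],[0,0,0]],[[0,0,-11],[0,0,0]],[[0,0,-12.5],[0,0,0]],[[0,0,-12.5],[0,0,0]]]'; python3 -c "
from h import *
need(*box(50,-50,130),-7)"
```

```text
t: 12.42
tcp_pos: [460.6, -87.4, 7.9]
tool_rot: [-3.088, -0.575, 0.0]
wrist_force: [0.5, -0.1, 0.7]
gripper_width: 41.5
grasp_force: 0.0
t: 12.92
tcp_pos: [461.2, -87.7, 9.0]
tool_rot: [3.088, 0.574, 0.004]
wrist_force: [-1.7, 1.3, 8.6]
gripper_width: 28.0
grasp_force: 30.0
t: 13.42
tcp_pos: [460.5, -87.6, 133.1]
tool_rot: [3.088, 0.574, 0.003]
wrist_force: [-0.3, -0.6, -1.0]
gripper_width: 27.7
grasp_force: 30.0
shift cm [ 23.84 -13.57   0.33] turn z units -12.38 j6 0.94 tilt [ 0.002 -0.001 -1.   ]
```

```bash
python3 -m crank '[[[5,-2.8,0],[0,0,-2]],[[10,-5.7,0],[0,0,-4]],[[15,-8.5,0],[0,0,-6]],[[20,-11.4,0],[0,0,-8]],[[23.8,-13.6,0],[0,0,-10]],[[23.8,-13.6,0],[0,0,-12]],[[23.8,-13.6,0],[0,0,-12.4]],[[23.8,-13.6,0],[0,0,-12.4]],[[23.8,-13.6,0],[0,0,-12.4]]]';python3 -c "
from h import *
need(*box(50,-50,22),-7)"
```

```text
t: 14.55
tcp_pos: [633.2, 124.5, 132.2]
tool_rot: [-2.355, -2.08, 0.0]
wrist_force: [0.5, -0.1, -0.1]
gripper_width: 27.7
grasp_force: 30.0
shift cm [ 0.04  0.09 11.02] turn z units -0.02 j6 0.26 tilt [-0. -0. -1.]
```

```bash
python3 -m crank '[[[0,0.1,4],[0,0,0]],[[0,0.1,8],[0,0,0]],[[0,0.1,11],[0,0,0]],[[0,0.1,11],[0,0,0]],[[0,0.1,11],[0,0,0]]]';python3 -m crank '[[[0,0,0],[0,0,0]],[[0,0,0],[0,0,0]],[[0,0,0],[0,0,0]]]' 44;python3 -m crank '[[[0,0,-5],[0,0,0]],[[0,0,-11],[0,0,0]],[[0,0,-13],[0,0,0]],[[0,0,-13],[0,0,0]]]';python3 -c "
from h import *
need(436.6,-203.2,130,76.4)"
```

```text
t: 15.18
tcp_pos: [635.1, 124.8, 24.0]
tool_rot: [2.352, 2.081, 0.002]
wrist_force: [0.4, 0.3, -1.1]
gripper_width: 27.6
grasp_force: 30.0
t: 15.55
tcp_pos: [634.6, 124.9, 22.9]
tool_rot: [2.351, 2.083, 0.001]
wrist_force: [0.1, -0.3, 1.1]
gripper_width: 41.1
grasp_force: 0.0
t: 16.05
tcp_pos: [635.0, 125.0, 154.1]
tool_rot: [2.35, 2.082, 0.004]
wrist_force: [0.7, 0.7, -1.3]
gripper_width: 41.4
grasp_force: 0.0
shift cm [-34.97 -15.74   2.33] turn z units -16.67 j6 0.26 tilt [ 0.003  0.    -1.   ]
```

```bash
python3 -m crank '[[[-5,-2.2,0],[0,0,-2]],[[-10,-4.5,0],[0,0,-4]],[[-15,-6.7,0],[0,0,-6]],[[-20,-9,0],[0,0,-8]],[[-25,-11.2,0],[0,0,-10]],[[-30,-13.5,0],[0,0,-12]],[[-35,-15.7,0],[0,0,-14]],[[-35,-15.7,2],[0,0,-16]],[[-35,-15.7,2.3],[0,0,-16.7]],[[-35,-15.7,2.3],[0,0,-16.7]]]';python3 - <<'E'
from h import *
need(436.6,-203.2,8,76.4)
s=get_state();im=vision.camera("wrist")
cv2.imwrite("pics/w4.png",cv2.resize(im[:,:,::-1],(800,600)))
print(proj(cam("wrist",s),(436.6,-203.2,24))*800/512)
E
```

```text
t: 17.3
tcp_pos: [435.7, -203.4, 128.0]
tool_rot: [-0.368, -3.118, -0.002]
wrist_force: [-0.2, -0.4, 0.9]
gripper_width: 41.7
grasp_force: 0.0
shift cm [-0.12  0.03 12.  ] turn z units 0.03 j6 -1.85 tilt [-0.002  0.001 -1.   ]
[399.18283082 302.84519072]
```

View pics/w4.png

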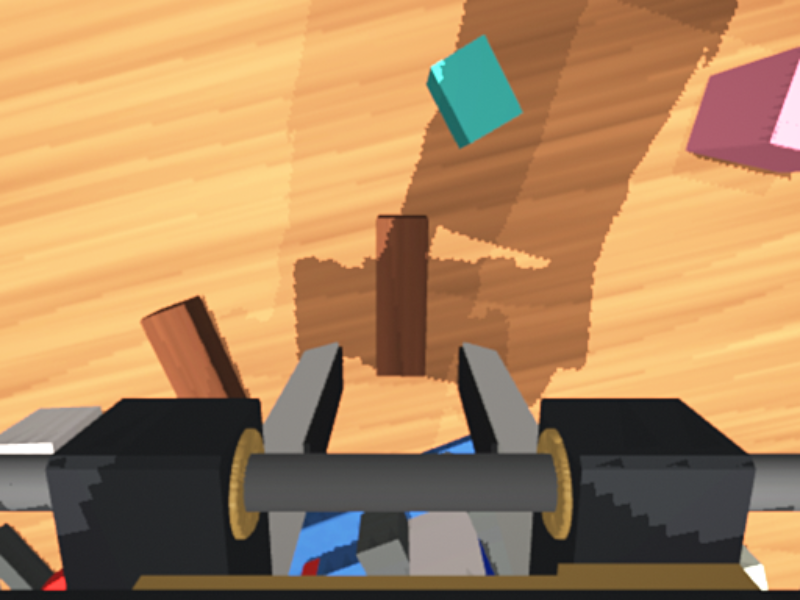

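Block C lies at (402,296), centred and aligned.

```bash
python3 -m crank '[[[0,0,6],[0,0,0]],[[0,0,11],[0,0,0]],[[0,0,12],[0,0,0]],[[0,0,12],[0,0,0]]]'; python3 -m crank '[[[0,0,0],[0,0,0]],[[0,0,0],[0,0,0]],[[0,0,0],[0,0,0]],[[0,0,0],[0,0,0]]]' 0; python3 -m crank '[[[0,0,-5],[0,0,0]],[[0,0,-11],[0,0,0]],[[0,0,-12.5],[0,0,0]],[[0,0,-12.5],[0,0,0]]]'; python3 -c "
from h import *
need(*box(-18,-50,130),-7)"
```

```text
t: 17.85
tcp_pos: [436.7, -203.7, 10.1]
tool_rot: [0.368, 3.12, -0.0]
wrist_force: [0.5, -0.8, 0.3]
gripper_width: 40.9
grasp_force: 0.0
t: 18.35
tcp_pos: [437.2, -204.1, 11.0]
tool_rot: [0.367, 3.118, -0.001]
wrist_force: [-1.2, 1.8, 8.3]
gripper_width: 28.1
grasp_force: 30.0
t: 18.85
tcp_pos: [436.5, -203.8, 135.1]
tool_rot: [0.367, 3.118, -0.001]
wrist_force: [0.4, -1.0, -2.0]
gripper_width: 27.7
grasp_force: 30.0
shift cm [-4.83 35.79  0.5 ] turn z units 16.71 j6 -1.85 tilt [ 0.002 -0.001 -1.   ]
```

```bash
python3 -m crank '[[[-0.7,5,0],[0,0,2]],[[-1.4,10,0],[0,0,4]],[[-2,15,0],[0,0,6]],[[-2.7,20,0],[0,0,8]],[[-3.4,25,0],[0,0,10]],[[-4.1,30,0],[0,0,12]],[[-4.8,35.8,0],[0,0,14]],[[-4.8,35.8,0],[0,0,16]],[[-4.8,35.8,0],[0,0,16.7]],[[-4.8,35.8,0],[0,0,16.7]]]';python3 -m crank '[[[0,0,0],[0,0,0]]]';python3 -c "
from h import *
need(*box(-18,-50,24),-7)"
```

```text
t: 20.1
tcp_pos: [565.4, 133.4, 132.3]
tool_rot: [-2.35, -2.083, 0.004]
wrist_force: [-0.1, 0.8, -1.1]
gripper_width: 27.8
grasp_force: 30.0
t: 20.23
tcp_pos: [565.8, 133.2, 133.4]
tool_rot: [-2.35, -2.084, 0.002]
wrist_force: [0.4, -0.2, -0.4]
gripper_width: 27.6
grasp_force: 30.0
shift cm [-0.    0.1  10.94] turn z units 0.03 j6 0.29 tilt [-0.002 -0.    -1.   ]
```

```bash
python3 -m crank '[[[0,0.1,4],[0,0,0]],[[0,0.1,8],[0,0,0]],[[0,0.1,10.9],[0,0,0]],[[0,0.1,10.9],[0,0,0]],[[0,0.1,10.9],[0,0,0]]]';python3 -m crank '[[[0,0,0],[0,0,0]],[[0,0,0],[0,0,0]],[[0,0,0],[0,0,0]]]' 44;python3 -m crank '[[[0,0,-5],[0,0,0]],[[0,0,-11],[0,0,0]],[[0,0,-13],[0,0,0]],[[0,0,-13],[0,0,0]]]';python3 - <<'E'
from h import *
need(457.2,-328.2,130,97.9)
s=get_state()
im2=vision.camera("top");t=im2[:,:,::-1]
cv2.imwrite("pics/t5.png",cv2.resize(t[110:278,130:382],(800,533),interpolation=cv2.INTER_CUBIC))
E
```

```text
t: 20.85
tcp_pos: [567.8, 133.3, 26.6]
tool_rot: [2.351, 2.083, 0.002]
wrist_force: [-0.1, -0.0, -0.7]
gripper_width: 28.1
grasp_force: 30.0
t: 21.22
tcp_pos: [567.3, 133.3, 25.9]
tool_rot: [2.351, 2.083, 0.001]
wrist_force: [0.9, 0.5, 0.1]
gripper_width: 40.9
grasp_force: 0.0
t: 21.72
tcp_pos: [567.7, 133.4, 156.9]
tool_rot: [2.35, 2.082, 0.004]
wrist_force: [0.3, -1.3, -0.4]
gripper_width: 41.7
grasp_force: 0.0
shift cm [-47.16  -5.41   2.64] turn z units 15.04 j6 0.29 tilt [ 0.003  0.001 -1.   ]
```

View pics/t5.png

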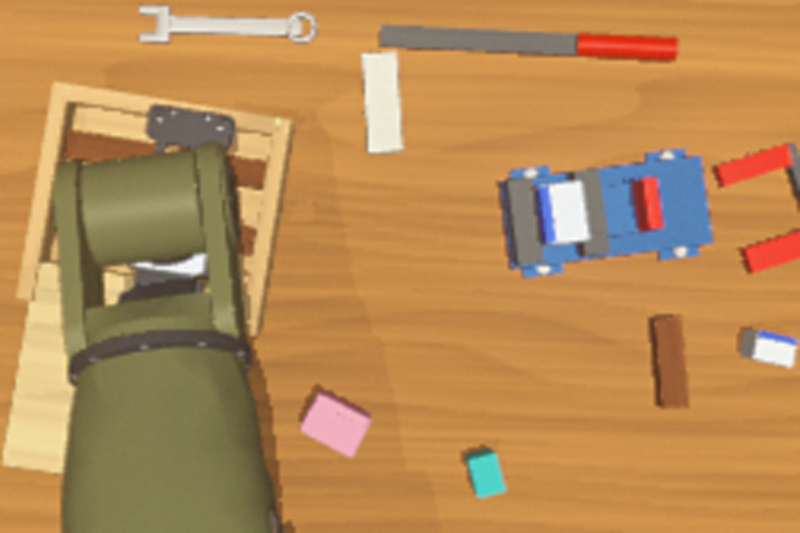

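Three blocks are in the box, and D hasn't moved at (670,361).

```bash
python3 -m crank '[[[-5,-0.6,0],[0,0,1.5]],[[-10,-1.2,0],[0,0,3]],[[-15,-1.7,0],[0,0,5]],[[-20,-2.3,0],[0,0,6.5]],[[-25,-2.9,0],[0,0,8]],[[-30,-3.4,0],[0,0,10]],[[-35,-4,0],[0,0,12]],[[-40,-4.6,0],[0,0,14]],[[-45,-5.2,1],[0,0,15]],[[-47.2,-5.4,2.5],[0,0,15]]]';python3 -m crank '[[[0,0,0],[0,0,0]],[[0,0,0],[0,0,0]]]';python3 - <<'E'
from h import *
need(457.2,-328.2,8,97.9)
s=get_state();im=vision.camera("wrist")
cv2.imwrite("pics/w6.png",cv2.resize(im[:,:,::-1],(800,600)))
print(proj(cam("wrist",s),(457.2,-328.2,24))*800/512)
E
```

```text
t: 23.02
tcp_pos: [455.4, -330.4, 128.5]
tool_rot: [-3.133, -0.218, 0.002]
wrist_force: [0.0, 0.7, 0.0]
gripper_width: 41.2
grasp_force: 0.0
t: 23.28
tcp_pos: [456.9, -327.6, 130.0]
tool_rot: [-3.133, -0.224, 0.001]
wrist_force: [0.2, 0.7, 0.9]
gripper_width: 41.5
grasp_force: 0.0
shift cm [ 0.02  0.08 12.2 ] turn z units 0.06 j6 0.74 tilt [-0.001  0.001 -1.   ]
[402.4817269  299.55815021]
```

View pics/w6.png

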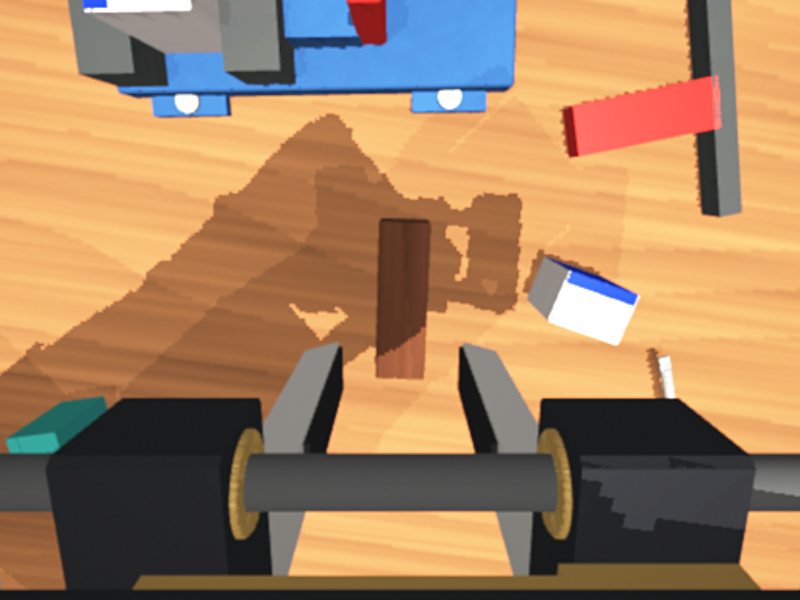

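Block D lies at (403,298), centred and aligned.

```bash
python3 -m crank '[[[0,0,6],[0,0,0]],[[0,0,11],[0,0,0]],[[0,0,12.2],[0,0,0]],[[0,0,12.2],[0,0,0]]]'; python3 -m crank '[[[0,0,0],[0,0,0]],[[0,0,0],[0,0,0]],[[0,0,0],[0,0,0]],[[0,0,0],[0,0,0]]]' 0; python3 -m crank '[[[0,0,-5],[0,0,0]],[[0,0,-11],[0,0,0]],[[0,0,-12.5],[0,0,0]],[[0,0,-12.5],[0,0,0]]]'; python3 -c "
from h import *
need(*box(-18,50,130),-7)"
```

```text
t: 23.82
tcp_pos: [457.3, -328.5, 9.4]
tool_rot: [3.133, 0.223, 0.001]
wrist_force: [0.0, 0.1, 0.3]
gripper_width: 41.1
grasp_force: 0.0
t: 24.32
tcp_pos: [457.4, -329.3, 10.3]
tool_rot: [3.132, 0.221, 0.003]
wrist_force: [0.1, 1.2, 6.4]
gripper_width: 27.5
grasp_force: 29.9
t: 24.82
tcp_pos: [456.8, -328.9, 134.4]
tool_rot: [3.132, 0.221, 0.002]
wrist_force: [0.1, -0.1, -0.8]
gripper_width: 27.9
grasp_force: 29.9
shift cm [ 19.96 -53.86   0.38] turn z units -14.99 j6 0.74 tilt [ 0.002 -0.001 -1.   ]
```

```bash
python3 -m crank '[[[2,-5.4,0],[0,0,-1.5]],[[4,-10.8,0],[0,0,-3]],[[6,-16.2,0],[0,0,-4.5]],[[8,-21.5,0],[0,0,-6]],[[10,-27,0],[0,0,-7.5]],[[12,-32.3,0],[0,0,-9]],[[14,-37.7,0],[0,0,-10.5]],[[16,-43,0],[0,0,-12]],[[18,-48.5,0],[0,0,-13.5]],[[20,-53.9,0],[0,0,-15]]]';python3 -m crank '[[[0,0,0],[0,0,0]],[[0,0,0],[0,0,0]]]';python3 -c "
from h import *
need(*box(-18,50,24),-7)"
```

```text
t: 26.08
tcp_pos: [578.4, 234.7, 131.2]
tool_rot: [-2.346, -2.088, 0.004]
wrist_force: [0.4, -0.2, -0.4]
gripper_width: 27.6
grasp_force: 29.9
t: 26.32
tcp_pos: [578.2, 232.4, 131.6]
tool_rot: [-2.352, -2.082, 0.004]
wrist_force: [-0.4, -0.1, -0.4]
gripper_width: 27.7
grasp_force: 29.9
shift cm [1.000e-02 9.000e-02 1.076e+01] turn z units 0.01 j6 0.45 tilt [-0.003 -0.001 -1.   ]
```

```bash
python3 -m crank '[[[0,0.1,4],[0,0,0]],[[0,0.1,8],[0,0,0]],[[0,0.1,10.7],[0,0,0]],[[0,0.1,10.7],[0,0,0]],[[0,0.1,10.7],[0,0,0]]]';python3 -m crank '[[[0,0,0],[0,0,0]],[[0,0,0],[0,0,0]],[[0,0,0],[0,0,0]]]' 44;python3 -m crank '[[[0,0,-5],[0,0,0]],[[0,0,-11],[0,0,0]],[[0,0,-13],[0,0,0]],[[0,0,-13],[0,0,0]]]';python3 - <<'E'
from h import *
need(448,198.2,155,-7)
im2=vision.camera("scene");t=im2[:,:,::-1]
cv2.imwrite("pics/s7.png",cv2.resize(t[140:260,200:360],(800,600),interpolation=cv2.INTER_CUBIC))
E
```

```text
t: 26.95
tcp_pos: [580.5, 232.3, 27.7]
tool_rot: [2.353, 2.081, 0.002]
wrist_force: [0.5, 0.9, -0.9]
gripper_width: 28.1
grasp_force: 29.9
t: 27.32
tcp_pos: [580.1, 233.0, 26.9]
tool_rot: [2.351, 2.083, 0.001]
wrist_force: [0.7, 0.4, -0.1]
gripper_width: 41.2
grasp_force: 0.0
t: 27.82
tcp_pos: [580.5, 233.1, 158.0]
tool_rot: [2.351, 2.082, 0.004]
wrist_force: [-0.6, 0.6, -0.7]
gripper_width: 41.5
grasp_force: 0.0
shift cm [ -5.06 -12.73   0.26] turn z units 0.02 j6 0.44 tilt [ 0.003  0.001 -1.   ]
```

View pics/s7.png

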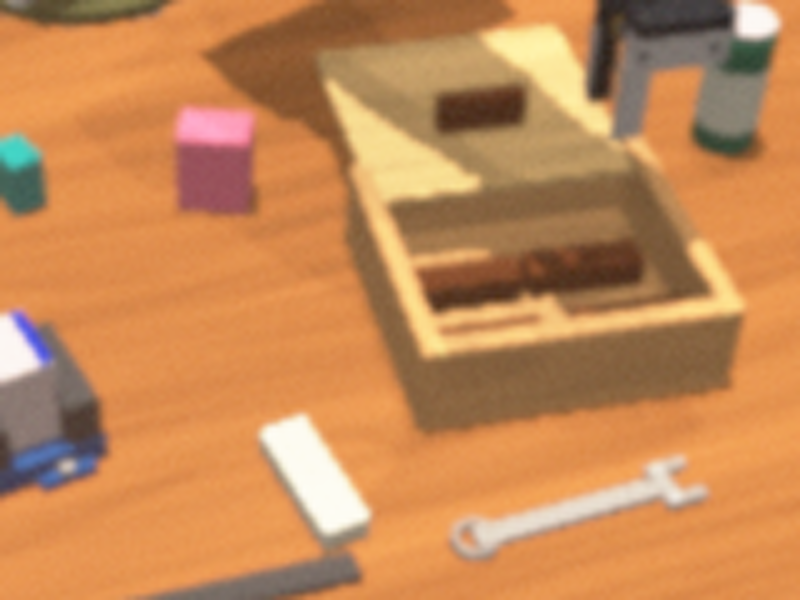

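The scene view shows all four blocks lying low in the box: two at (530,270) and two behind the near wall at (550,312). The lid handle is at (480,105). Closing the lid.

```bash
python3 -m crank '[[[-3,-6,0],[0,0,0]],[[-5.1,-12.7,0],[0,0,0]],[[-5.1,-12.7,0],[0,0,0]],[[-5.1,-12.7,4],[0,0,0]],[[-5.1,-12.7,7],[0,0,0]],[[-5.1,-12.7,8.5],[0,0,0]],[[-5.1,-12.7,8.5],[0,0,0]]]'; python3 -m crank '[[[0,0,0],[0,0,0]],[[0,0,0],[0,0,0]],[[0,0,0],[0,0,0]],[[0,0,0],[0,0,0]]]' 0; python3 -c "
from h import *
need(610,178.5,73,-7)"
```

```text
t: 28.75
tcp_pos: [447.5, 197.5, 70.5]
tool_rot: [-2.351, -2.083, 0.003]
wrist_force: [-0.2, 0.2, 0.3]
gripper_width: 41.3
grasp_force: 0.0
t: 29.25
tcp_pos: [448.0, 197.7, 72.0]
tool_rot: [2.352, 2.083, 0.001]
wrist_force: [-0.8, 0.3, 5.9]
gripper_width: 15.6
grasp_force: 30.0
shift cm [ 0.05 16.32 -0.09] turn z units 0.01 j6 0.46 tilt [ 0.001  0.    -1.   ]
```

```bash
python3 -m crank '[[[0,2,0],[0,0,0]],[[0,4.5,0],[0,0,0]],[[0,7,0],[0,0,0]],[[0,9.5,0],[0,0,0]],[[0,12,0],[0,0,0]],[[0,14,0],[0,0,0]],[[0.05,15.5,0],[0,0,0]],[[0.05,16.3,0],[0,0,0]],[[0.05,16.6,0],[0,0,0]],[[0.05,16.6,0],[0,0,0]]]'; python3 -m crank '[[[0,0,0],[0,0,0]],[[0,0,0],[0,0,0]],[[0,0,0],[0,0,0]]]'
```

```text
t: 30.5
tcp_pos: [609.5, 176.9, 71.8]
tool_rot: [-2.349, -2.081, 0.013]
wrist_force: [-30.5, -10.4, 22.1]
gripper_width: 15.6
grasp_force: 30.0
t: 30.88
tcp_pos: [609.5, 176.9, 71.9]
tool_rot: [-2.349, -2.081, 0.012]
wrist_force: [-29.4, -10.9, 20.9]
gripper_width: 15.9
grasp_force: 30.0
```

```bash
python3 -m crank '[[[0,0,0],[0,0,0]],[[0,0,0],[0,0,0]],[[0,0,0],[0,0,0]]]' 45; python3 -m crank '[[[0,0,-5],[0,0,0]],[[0,0,-11],[0,0,0]],[[0,0,-14],[0,0,0]],[[0,0,-14],[0,0,0]]]'; python3 -c "
from h import *
need(609,-291,210,99)"
```

```text
t: 31.25
tcp_pos: [612.6, 178.1, 71.3]
tool_rot: [2.352, 2.083, 0.0]
wrist_force: [-0.6, -0.1, 0.7]
gripper_width: 41.2
grasp_force: 0.0
t: 31.75
tcp_pos: [613.4, 178.3, 213.9]
tool_rot: [2.35, 2.082, 0.006]
wrist_force: [0.3, 0.0, 0.1]
gripper_width: 42.4
grasp_force: 0.0
shift cm [-46.64   5.22   0.34] turn z units 14.82 j6 0.35 tilt [ 0.004  0.001 -1.   ]
```

```bash
python3 -m crank '[[[-5,0.5,0],[0,0,1.5]],[[-10,1,0],[0,0,3]],[[-15,1.6,0],[0,0,4.5]],[[-20,2.2,0],[0,0,6]],[[-25,2.8,0],[0,0,7.5]],[[-30,3.4,0],[0,0,9]],[[-35,4,0],[0,0,10.5]],[[-40,4.5,0],[0,0,12]],[[-45,5,0],[0,0,13.5]],[[-46.6,5.2,0],[0,0,14.8]]]';python3 -m crank '[[[0,0,0],[0,0,0]],[[0,0,0],[0,0,0]]]';python3 - <<'E'
from h import *
need(609,-291,61,99)
s=get_state();im=vision.camera("wrist");np.save("w8.npy",np.r_[s["tcp_pos"],s["tool_rot"]])
im2=vision.camera("top")
cv2.imwrite("pics/w8.png",cv2.resize(im[:,:,::-1],(800,600),interpolation=cv2.INTER_CUBIC))
cv2.imwrite("pics/t8.png",cv2.resize(im2[115:245,130:330,::-1],(800,520),interpolation=cv2.INTER_CUBIC))
E
```

```text
t: 33.0
tcp_pos: [607.0, -293.5, 209.1]
tool_rot: [-3.131, -0.238, 0.004]
wrist_force: [0.3, 0.5, -0.0]
gripper_width: 42.0
grasp_force: 0.0
t: 33.25
tcp_pos: [608.0, -289.8, 210.6]
tool_rot: [-3.131, -0.254, 0.002]
wrist_force: [0.0, -0.5, -0.5]
gripper_width: 42.0
grasp_force: 0.0
shift cm [ 0.09  0.15 14.96] turn z units 0.05 j6 0.91 tilt [-0.001  0.001 -1.   ]
```

View pics/w8.png

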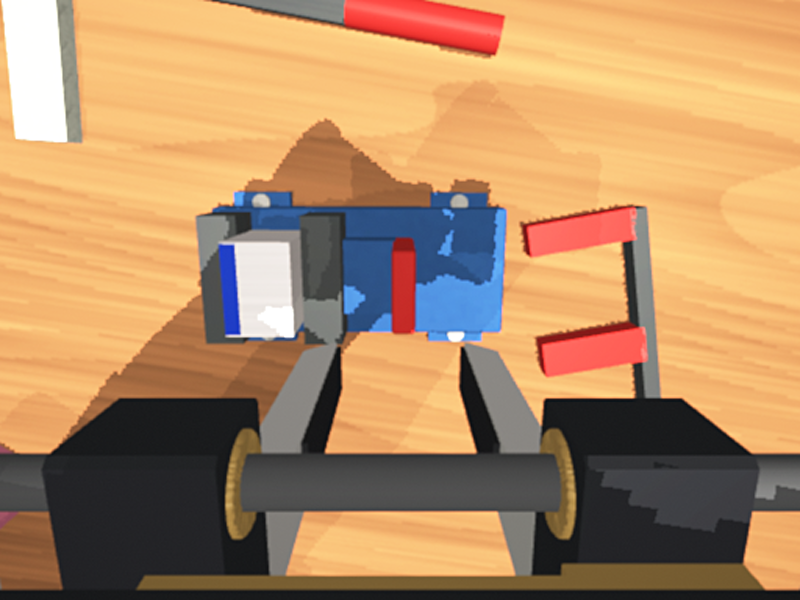

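View pics/t8.png

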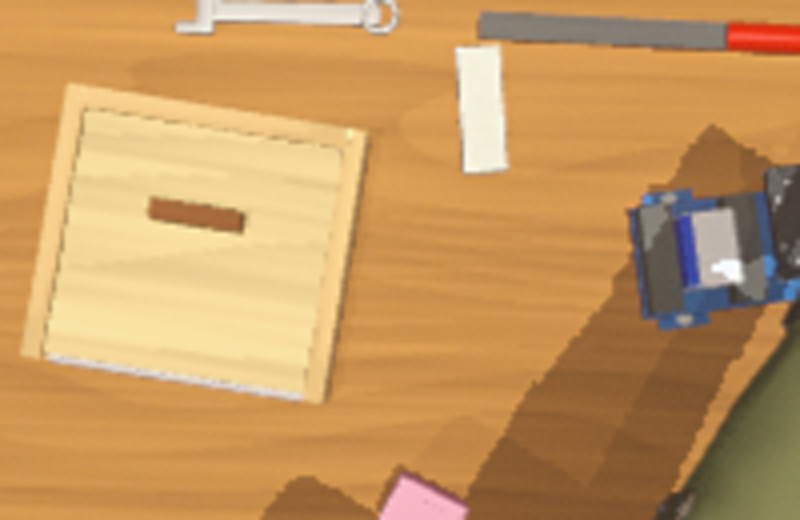

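Lid is shut in the top view. The wrist view shows the jaw handle top around (403,291) and the block top around (258,289).

```bash
python3 - <<'E'
from h import *
v=np.load("w8.npy");K=cam("wrist",dict(tcp_pos=v[:3],tool_rot=v[3:]))
def quad(n,q,z):
    w=np.array([pt(K,((a+.5)*.64-.5,(b+.5)*.64-.5),z)[:2] for a,b in q])
    print(n,w.mean(0).round(1),[np.linalg.norm(w[i]-w[(i+1)%4]).round(1) for i in range(4)],[round(np.degrees(np.arctan2(*(w[i]-w[j])[::-1])),1) for i,j in((0,3),(1,2))]);return w.mean(0)
h=quad("jawh",[(392,250),(414,250),(414,332),(392,332)],90.5)
b=quad("block",[(219,243),(291,241),(297,335),(225,335)],90)
d=b-h;print(np.linalg.norm(d),np.degrees(np.arctan2(d[1],d[0]))-90)
quad("fixjaw",[(197,215),(250,213),(255,340),(206,343)],57)
need(h[0],h[1],61,99)
E
```

```text
jawh [ 609.7 -290.4] [np.float64(12.5), np.float64(48.6), np.float64(13.0), np.float64(48.6)] [np.float64(9.1), np.float64(9.6)]
block [ 597.4 -207.2] [np.float64(41.0), np.float64(55.7), np.float64(42.7), np.float64(54.6)] [np.float64(8.4), np.float64(10.2)]
84.0924799240317 8.447967047152488
fixjaw [ 592.2 -179. ] [np.float64(33.2), np.float64(82.8), np.float64(32.6), np.float64(83.6)] [np.float64(8.2), np.float64(7.8)]
shift cm [ 0.15  0.09 15.03] turn z units 0.05 j6 0.91 tilt [-0.  0. -1.]
```

```bash
python3 -m crank '[[[0.15,0.1,6],[0,0,0]],[[0.15,0.1,11],[0,0,0]],[[0.15,0.1,14.8],[0,0,0]],[[0.15,0.1,15],[0,0,0]],[[0.15,0.1,15],[0,0,0]]]'; python3 -m crank '[[[0,0,0],[0,0,0]],[[0,0,0],[0,0,0]],[[0,0,0],[0,0,0]],[[0,0,0],[0,0,0]]]' 0; python3 -c "
from h import *
s=get_state()
a=np.radians(9);p=s['tcp_pos']-28*np.array([-np.sin(a),np.cos(a),0])
need(*p,99)"
```

```text
t: 33.98
tcp_pos: [610.4, -291.5, 63.4]
tool_rot: [3.13, 0.25, 0.003]
wrist_force: [-0.1, -0.2, 0.4]
gripper_width: 42.4
grasp_force: 0.0
t: 34.48
tcp_pos: [609.7, -291.6, 62.0]
tool_rot: [3.132, 0.249, 0.001]
wrist_force: [-1.1, 0.7, 3.5]
gripper_width: 13.9
grasp_force: 30.0
shift cm [-0.   2.8  0. ] turn z units 0.02 j6 0.91 tilt [ 0. -0. -1.]
```

```bash
python3 -m crank '[[[0,0.7,0],[0,0,0]],[[0,1.4,0],[0,0,0]],[[0,2.1,0],[0,0,0]],[[0,2.8,0],[0,0,0]],[[0,2.8,0],[0,0,0]],[[0,2.8,0],[0,0,0]]]'; python3 -m crank '[[[0,0,0],[0,0,0]],[[0,0,0],[0,0,0]],[[0,0,0],[0,0,0]]]' 70; python3 -m crank '[[[0,0,-5],[0,0,0]],[[0,0,-10],[0,0,0]],[[0,0,-10],[0,0,0]],[[0,0,-10],[0,0,0]]]'; python3 - <<'E'
from h import *
need(596.8,-207.1,150,99)
need(596.8,-207.1,63,99)
E
```

```text
t: 35.22
tcp_pos: [614.2, -319.6, 62.0]
tool_rot: [3.131, 0.248, 0.001]
wrist_force: [-0.1, -1.3, 5.3]
gripper_width: 13.6
grasp_force: 30.0
t: 35.6
tcp_pos: [613.9, -319.1, 61.1]
tool_rot: [-3.131, -0.249, 0.001]
wrist_force: [0.2, -0.5, 0.1]
gripper_width: 40.3
grasp_force: 0.0
t: 36.1
tcp_pos: [613.7, -319.0, 160.5]
tool_rot: [-3.131, -0.248, 0.002]
wrist_force: [-0.4, 0.4, 0.3]
gripper_width: 65.4
grasp_force: 0.0
shift cm [  0.1  -11.32   1.06] turn z units 0.01 j6 0.88 tilt [-0.001  0.001 -1.   ]
shift cm [  0.11 -11.31   9.76] turn z units 0.01 j6 0.88 tilt [-0.001  0.001 -1.   ]
```

```bash
python3 -m crank '[[[0,-6,0],[0,0,0]],[[0.1,-11.3,0],[0,0,0]],[[0.1,-11.3,0],[0,0,0]],[[0.1,-11.3,4],[0,0,0]],[[0.1,-11.3,8],[0,0,0]],[[0.1,-11.3,9.7],[0,0,0]],[[0.1,-11.3,9.7],[0,0,0]]]'; python3 -m crank '[[[0,0,0],[0,0,0]],[[0,0,0],[0,0,0]],[[0,0,0],[0,0,0]],[[0,0,0],[0,0,0]],[[0,0,0],[0,0,0]]]' 0; python3 -m crank '[[[0,0,-2],[0,0,0]],[[0,0,-5],[0,0,0]],[[0,0,-8],[0,0,0]],[[0,0,-8],[0,0,0]]]'; python3 - <<'E'
from h import *
a=np.radians(9);o=np.array([603.5,-251.6]);p=o+35.5*np.array([-np.sin(a),np.cos(a)])
print(p);need(*p,145,9)
E
```

```text
t: 36.98
tcp_pos: [596.7, -207.7, 63.3]
tool_rot: [-3.131, -0.248, 0.003]
wrist_force: [0.9, 0.3, 0.2]
gripper_width: 66.0
grasp_force: 0.0
t: 37.6
tcp_pos: [597.5, -207.5, 65.3]
tool_rot: [3.131, 0.249, 0.002]
wrist_force: [-1.5, 0.7, 6.5]
gripper_width: 40.1
grasp_force: 30.0
t: 38.1
tcp_pos: [598.0, -207.8, 147.2]
tool_rot: [3.13, 0.248, 0.006]
wrist_force: [0.1, -0.2, -4.6]
gripper_width: 39.8
grasp_force: 30.0
[ 597.94657649 -216.53706391]
shift cm [-0.15  0.86  0.23] turn z units -17.99 j6 1.02 tilt [ 0.004 -0.002 -1.   ]
```

```bash
python3 -m crank '[[[-0.1,0.9,0],[0,0,-2]],[[-0.1,0.9,0],[0,0,-4]],[[-0.1,0.9,0],[0,0,-6]],[[-0.1,0.9,0],[0,0,-8]],[[-0.1,0.9,0],[0,0,-10]],[[-0.1,0.9,0],[0,0,-12]],[[-0.1,0.9,0],[0,0,-14]],[[-0.1,0.9,0],[0,0,-16]],[[-0.1,0.9,0],[0,0,-18]],[[-0.1,0.9,0],[0,0,-18]]]';python3 -m crank '[[[0,0,0],[0,0,0]],[[0,0,0],[0,0,0]]]'; python3 - <<'E'
from h import *
need(597.9,-216.5,66,9)
s=get_state();im=vision.camera("wrist");np.save("w9.npy",np.r_[s["tcp_pos"],s["tool_rot"]])
cv2.imwrite("pics/w9.png",cv2.resize(im[:,:,::-1],(800,600),interpolation=cv2.INTER_CUBIC))
E
```

```text
t: 39.35
tcp_pos: [597.1, -216.3, 143.1]
tool_rot: [-2.039, -2.388, 0.001]
wrist_force: [-0.0, -0.4, -3.9]
gripper_width: 39.5
grasp_force: 30.0
t: 39.6
tcp_pos: [597.5, -216.5, 144.2]
tool_rot: [-2.041, -2.388, 0.0]
wrist_force: [-0.3, 0.4, -3.9]
gripper_width: 40.0
grasp_force: 30.0
shift cm [-0.01  0.04  7.82] turn z units -0.01 j6 -0.56 tilt [-0.  0. -1.]
```

View pics/w9.png

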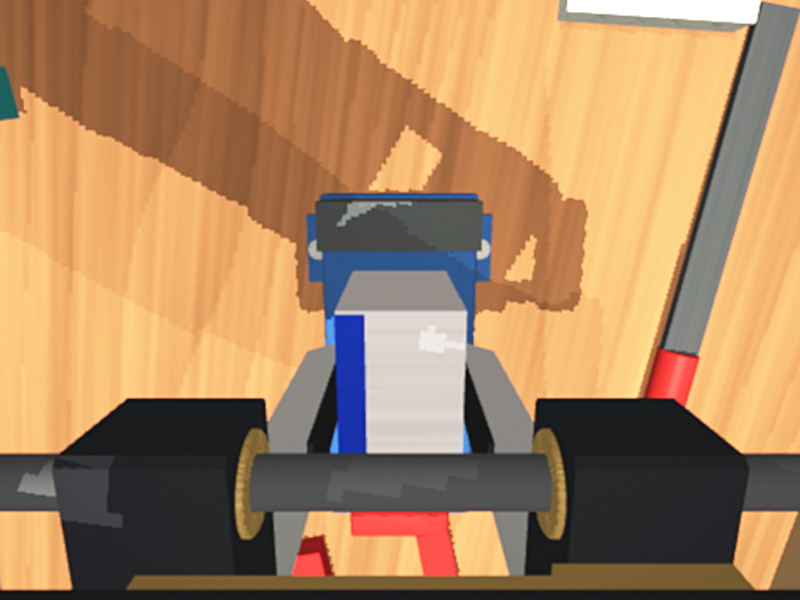

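The block is held turned, blue strip at the left (350,385). Its far bottom edge is at row ~270, and the inner edge of the fixed jaw's top is at row ~250. Checking clearance.

```bash
python3 - <<'E'
from h import *
v=np.load("w9.npy");K=cam("wrist",dict(tcp_pos=v[:3],tool_rot=v[3:]))
a=np.radians(9);o=np.array([603.5,-251.6]);X=np.array([np.cos(a),np.sin(a)]);Y=np.array([-X[1],X[0]])
for n,q,z in [("jaw in",(398,251),57),("jaw L",(316,251),57),("jaw R",(482,251),57),("blk bot",(398.5,270),98.9),("blk top",(400,311),168.9),("topL",(335,316),168.9),("topR",(466,311),168.9),("jaw out",(398,202),57)]:
    w=pt(K,((q[0]+.5)*.64-.5,(q[1]+.5)*.64-.5),z)[:2]-o; print(n,"vise x,y",(w@X).round(1),(w@Y).round(1))
E
```

```text
jaw in vise x,y -1.4 66.3
jaw L vise x,y -42.9 66.3
jaw R vise x,y 41.2 66.2
blk bot vise x,y -1.0 63.8
blk top vise x,y -0.4 63.5
topL vise x,y -20.0 62.0
topR vise x,y 19.5 63.5
jaw out vise x,y -1.3 90.7
```

```bash
python3 -m crank '[[[0,0,3],[0,0,0]],[[0,0,6],[0,0,0]],[[0,0,7.4],[0,0,0]],[[0,0,7.8],[0,0,0]],[[0,0,7.9],[0,0,0]],[[0,0,7.9],[0,0,0]],[[0,0,7.9],[0,0,0]]]'
```

```text
t: 40.52
tcp_pos: [597.9, -216.6, 66.2]
tool_rot: [2.038, 2.389, 0.0]
wrist_force: [-0.3, 0.1, -4.7]
gripper_width: 39.8
grasp_force: 30.0
```

```bash
python3 -m crank '[[[0,0,0.1],[0,0,0]],[[0,0,0.1],[0,0,0]]]'; python3 -m crank '[[[0,0,0],[0,0,0]],[[0,0,0],[0,0,0]],[[0,0,0],[0,0,0]]]' 70; python3 -m crank '[[[0,0,-5],[0,0,0]],[[0,0,-10],[0,0,0]],[[0,0,-10],[0,0,0]],[[0,0,-10],[0,0,0]]]'; python3 - <<'E'
from h import *
need(613.9,-319.1,165,99)
E
```

```text
t: 40.78
tcp_pos: [597.9, -216.7, 65.3]
tool_rot: [2.038, 2.389, 0.0]
wrist_force: [-2.8, 0.3, 4.3]
gripper_width: 39.9
grasp_force: 30.0
t: 41.15
tcp_pos: [597.7, -216.5, 64.4]
tool_rot: [2.039, 2.39, 0.0]
wrist_force: [0.1, 0.7, 0.4]
gripper_width: 64.4
grasp_force: 0.0
t: 41.65
tcp_pos: [597.3, -216.4, 163.6]
tool_rot: [-2.038, -2.39, 0.0]
wrist_force: [0.1, -0.7, -0.6]
gripper_width: 65.9
grasp_force: 0.0
shift cm [-10.41   0.02  -0.15] turn z units -17.99 j6 -0.56 tilt [-0.001  0.    -1.   ]
```

```bash
python3 -m crank '[[[-5,0,0],[0,0,2]],[[-10.4,0,0],[0,0,4]],[[-10.4,0,0],[0,0,6]],[[-10.4,0,0],[0,0,8]],[[-10.4,0,0],[0,0,10]],[[-10.4,0,0],[0,0,12]],[[-10.4,0,0],[0,0,14]],[[-10.4,0,0],[0,0,16]],[[-10.4,0,0],[0,0,18]],[[-10.4,0,0],[0,0,18]]]' 45;python3 -m crank '[[[0,0,0],[0,0,0]],[[0,0,5],[0,0,0]],[[0,0,9],[0,0,0]],[[0,0,10.2],[0,0,0]],[[0,0,10.2],[0,0,0]]]'; python3 -c "
from h import *
need(613.9,-319.1,62,99)"; python3 -m crank '[[[0,0,0],[0,0,0]],[[0,0,0],[0,0,0]],[[0,0,0],[0,0,0]],[[0,0,0],[0,0,0]]]' 0; python3 -c "
from h import *
need(609.7+2.42,-291.6-15.3,62,99)"
```

```text
t: 42.9
tcp_pos: [613.6, -319.0, 162.7]
tool_rot: [-3.13, -0.25, 0.003]
wrist_force: [0.2, 0.5, -0.7]
gripper_width: 42.3
grasp_force: 0.0
t: 43.52
tcp_pos: [614.1, -319.3, 62.7]
tool_rot: [-3.131, -0.25, 0.0]
wrist_force: [0.3, -0.3, 0.9]
gripper_width: 41.9
grasp_force: 0.0
shift cm [-0.02 -0.02  0.07] turn z units 0.03 j6 0.88 tilt [-0.  0. -1.]
t: 44.02
tcp_pos: [614.3, -319.4, 63.2]
tool_rot: [3.131, 0.248, 0.001]
wrist_force: [-0.7, 0.2, 4.1]
gripper_width: 13.3
grasp_force: 30.0
shift cm [-0.01 -1.27  0.12] turn z units 0.01 j6 0.88 tilt [ 0.001 -0.001 -1.   ]
```

```bash
python3 -m crank '[[[0,-0.3,0],[0,0,0]],[[0,-0.6,0],[0,0,0]],[[0,-0.9,0],[0,0,0]],[[0,-1.1,0],[0,0,0]],[[0,-1.25,0],[0,0,0]],[[0,-1.35,0],[0,0,0]],[[0,-1.35,0],[0,0,0]],[[0,-1.35,0],[0,0,0]]]'; python3 -c "
from h import *
a=np.radians(9);print((get_state()['tcp_pos'][:2]-[609.7,-291.6])@[np.sin(a),-np.cos(a)])"
```

```text
t: 45.02
tcp_pos: [612.3, -307.1, 63.2]
tool_rot: [3.129, 0.248, 0.003]
wrist_force: [2.3, -7.9, 2.0]
gripper_width: 13.6
grasp_force: 30.0
15.707222234201582
```

```bash
python3 -m crank '[[[0,-0.1,0],[0,0,0]],[[0,-0.2,0],[0,0,0]],[[0,-0.2,0],[0,0,0]],[[0,-0.2,0],[0,0,0]]]'; python3 -c "
from h import *
a=np.radians(9);print((get_state()['tcp_pos'][:2]-[609.7,-291.6])@[np.sin(a),-np.cos(a)])"; python3 -m crank '[[[0,0,0],[0,0,0]],[[0,0,0],[0,0,0]],[[0,0,0],[0,0,0]]]' 50; python3 -m crank '[[[0,0,-5],[0,0,0]],[[0,0,-11],[0,0,0]],[[0,0,-14],[0,0,0]],[[0,0,-14],[0,0,0]]]'; python3 - <<'E'
from h import *
s=get_state();im=vision.camera("wrist");t=vision.camera("scene")
a=cv2.resize(im[:,:,::-1],(400,300),interpolation=cv2.INTER_AREA)
b=cv2.resize(t[185:260,140:240,::-1],(400,300),interpolation=cv2.INTER_CUBIC)
np.save("w10.npy",np.r_[s["tcp_pos"],s["tool_rot"]]);cv2.imwrite("pics/w10.png",np.hstack([a,b]))
E
```

```text
t: 45.52
tcp_pos: [612.2, -306.5, 63.2]
tool_rot: [3.127, 0.246, 0.005]
wrist_force: [7.2, -16.6, -2.0]
gripper_width: 14.0
grasp_force: 30.0
15.152537782457804
t: 45.9
tcp_pos: [611.5, -303.6, 62.3]
tool_rot: [-3.131, -0.249, 0.001]
wrist_force: [0.5, 0.1, -0.7]
gripper_width: 40.7
grasp_force: 0.0
t: 46.4
tcp_pos: [612.3, -304.1, 205.1]
tool_rot: [3.129, 0.249, 0.006]
wrist_force: [-0.8, 0.0, -1.2]
gripper_width: 46.7
grasp_force: 0.0
```

View pics/w10.png

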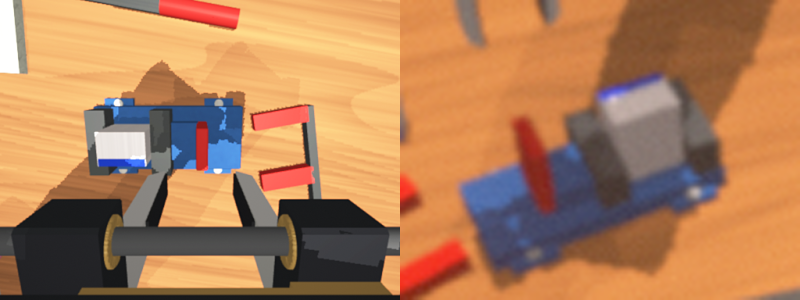

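The block is turned with its blue edge at the open side, upright and with the jaw against it. The push force rose to about 17 N at roughly 15.2 mm of travel, so it's snug. The gripper is clear, so I'm handing in.

```bash
python3 -c "
from rig import job
print(job.hand_in())"
```

```text
the job is handed in; nothing more can be done
None
```

I handed the job in at about 46 s of the 210 s. All four handle blocks are in the shut box, and the aluminium block is turned a quarter turn with its blue face at an open side and the jaw snug. The hand-in gave no verdict, so this rests on the final pictures and forces.

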